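Clear the chopping board into its slide-out tray

TASK

The carrots are cut: with your fingertip in the pull, draw the steel tray well out of the open end of the chopping board, sweep all four carrot pieces along the board and over that end into the tray without picking any of them up, then push the tray fully home under the board with the pieces in it. Leave the white dish standing on the board and do not disturb the other things on the worktop.

Things in the scene. Friction and masses are not known exactly. Their poses are not given: they have to be found in the camera images.
- board: wooden chopping board on two side rails with a steel tray under it; it stands firm and does not shift. 190 mm (its x, roughly away from the robot) by 320 mm (its y, roughly to the robot's left); cutting surface 66 mm above the worktop, board 16 mm thick. Origin on the worktop under its centre
- board_top (a point): centre of the cutting surface, axes as the board's. Lips 5.5 mm high and 6 mm wide run along both long sides and the left (+y) end; the right (-y) end, 160 mm from this point, is open, without a lip: the tray slides out below it
- tray (a joint): how far the steel tray is drawn out of the board's right (-y) end, in m: 0 fully home, 0.135 at its stop. It slides along the board's -y against 1 to 3 N of friction and stays where it is left
- tray_in (a point): centre of the tray's inner floor, 7 mm above the worktop, moves with the tray; axes as the board's. Tray 160 (x) by 190 mm (y) outside, walls 3 mm, rim 44 mm above the worktop. The outer face of its front wall lies 95 mm to -y of this point, 4 mm proud of the board's end when home. Fully out, 136 mm of tray lies open beyond the board's end
- tray_handle (a point): middle of the tray's pull, on its bar's axis; moves with the tray. A loop of 8 mm dark steel rod, 110 mm wide (x), lying flat and rising a little outwards: its bar is 50 mm beyond the front wall's outer face and 46 mm above the worktop. Between bar and wall is a free gap 46 by 100 mm, open above and below
- piece1_mid (a point): middle of an orange cut carrot piece: a solid disc 34 mm across (edge peeled in flats) and 20 mm high, 12 to 22 g, lying flat on the board at the start (middle 10 mm above the cutting surface); this point turns with the piece
- piece2_mid (a point): middle of an orange cut carrot piece: a solid disc 33 mm across (edge peeled in flats) and 20 mm high, 12 to 22 g, lying flat on the board at the start (middle 10 mm above the cutting surface); this point turns with the piece
- piece3_mid (a point): middle of an orange cut carrot piece: a solid disc 32 mm across (edge peeled in flats) and 20 mm high, 12 to 22 g, lying flat on the board at the start (middle 10 mm above the cutting surface); this point turns with the piece
- piece4_mid (a point): middle of an orange cut carrot piece: a solid disc 31 mm across (edge peeled in flats) and 20 mm high, 12 to 22 g, lying flat on the board at the start (middle 10 mm above the cutting surface); this point turns with the piece
- dish: small white porcelain dish, 88 mm across and 34 mm high, standing loose on the left part of the board near its far side; origin under its centre. To be left where it is
- mug: white mug, 80 mm across, 91 mm high, loose on the worktop at the far left; origin under its centre. Not part of the work
- glass: small clear drinking glass, 46 mm across, 57 mm high, loose on the worktop behind the board; origin under its centre. Not part of the work
- jar: glass jar with a yellow lid, 65 mm across, 95 mm high, loose behind the board; origin under its centre. Not part of the work
- spice_a: spice jar with a black lid, 41 mm across, 105 mm high, loose behind the board to the right; origin under its centre. Not part of the work
- lighter: red and black gas lighter, 196 mm long, 28 mm high, lying loose at the right in front of the hob; origin under its centre. Not part of the work

How it is judged (in metres and radians):
On the way, in this order (a step that is already met when the one before it is completed fails the run):
1. the tray is drawn out at least 90 mm, with no piece lying below the board yet (value of joint tray above 0.09 m and height (world z) of each of piece1_mid, piece2_mid, piece3_mid, piece4_mid above 0.066 m), for 0.2 s.
2. all four carrot pieces lie in the tray while it is still out at least 70 mm (value of joint tray above 0.07 m and x of piece1_mid in the frame of tray_in between -0.078 and 0.078 m and y of piece1_mid in the frame of tray_in between -0.093 and 0.093 m and z of piece1_mid in the frame of tray_in between 0 and 0.042 m and x of piece2_mid in the frame of tray_in between -0.078 and 0.078 m and y of piece2_mid in the frame of tray_in between -0.093 and 0.093 m and z of piece2_mid in the frame of tray_in between 0 and 0.042 m and x of piece3_mid in the frame of tray_in between -0.078 and 0.078 m and y of piece3_mid in the frame of tray_in between -0.093 and 0.093 m and z of piece3_mid in the frame of tray_in between 0 and 0.042 m and x of piece4_mid in the frame of tray_in between -0.078 and 0.078 m and y of piece4_mid in the frame of tray_in between -0.093 and 0.093 m and z of piece4_mid in the frame of tray_in between 0 and 0.042 m), for 0.2 s.
At the end, for the whole second after the job is handed in: the tray is home to within 5 mm, all four carrot pieces lie in it at rest, and the dish still stands upright on the board within 20 mm of where it was (value of joint tray below 0.005 m and x of piece1_mid in the frame of tray_in between -0.078 and 0.078 m and y of piece1_mid in the frame of tray_in between -0.093 and 0.093 m and z of piece1_mid in the frame of tray_in between 0 and 0.042 m and x of piece2_mid in the frame of tray_in between -0.078 and 0.078 m and y of piece2_mid in the frame of tray_in between -0.093 and 0.093 m and z of piece2_mid in the frame of tray_in between 0 and 0.042 m and x of piece3_mid in the frame of tray_in between -0.078 and 0.078 m and y of piece3_mid in the frame of tray_in between -0.093 and 0.093 m and z of piece3_mid in the frame of tray_in between 0 and 0.042 m and x of piece4_mid in the frame of tray_in between -0.078 and 0.078 m and y of piece4_mid in the frame of tray_in between -0.093 and 0.093 m and z of piece4_mid in the frame of tray_in between 0 and 0.042 m and linear speed of each of piece1, piece2, piece3, piece4 below 0.03 m/s and distance of dish from where it was at the start of the episode below 0.02 m and angle between dish's own z axis and vertical below 0.1 rad and height (world z) of dish above 0.06 m); the robot touches nothing.
It fails at once if a carrot piece is lifted (its middle more than 35 mm above the cutting surface) (height (world z) of any of piece1_mid, piece2_mid, piece3_mid, piece4_mid above 0.101 m).
It fails at once if a carrot piece drops on the worktop beside the tray ((height (world z) of piece1_mid below 0.045 m and not (x of piece1_mid in the frame of tray_in between -0.082 and 0.082 m and y of piece1_mid in the frame of tray_in between -0.097 and 0.097 m)) or (height (world z) of piece2_mid below 0.045 m and not (x of piece2_mid in the frame of tray_in between -0.082 and 0.082 m and y of piece2_mid in the frame of tray_in between -0.097 and 0.097 m)) or (height (world z) of piece3_mid below 0.045 m and not (x of piece3_mid in the frame of tray_in between -0.082 and 0.082 m and y of piece3_mid in the frame of tray_in between -0.097 and 0.097 m)) or (height (world z) of piece4_mid below 0.045 m and not (x of piece4_mid in the frame of tray_in between -0.082 and 0.082 m and y of piece4_mid in the frame of tray_in between -0.097 and 0.097 m))).
It fails at once if the dish on the board is pushed more than 25 mm, tipped or lifted (distance of dish from where it was at the start of the episode above 0.025 m or angle between dish's own z axis and vertical above 0.3 rad).
It fails at once if another thing on the worktop is moved more than 25 mm (distance of any of mug, glass, jar, spice_a, lighter from where it was at the start of the episode above 0.025 m).
It also fails if it takes over 58 s, if anything falls off the work surface, if the arm or the gripper's body presses on something with over 40 N, if the wrist force passes 120 N, or if a joint passes its speed limit or range.

ROBOT

A 6-joint arm with a two-finger parallel gripper is mounted at the origin on a cart in front of the work surface, level with it; the furniture and walls round the work are solid. World frame = base frame: x ahead of the robot, y to its left, z up, the work surface at z = 0. Lengths are in mm, angles in degrees, forces in N, time in s.
With the tool pointing down it reaches from about 350 to 850 mm from the base axis. Payload 8.1 kg.
Tool frame: the origin (TCP) lies at the very end of the fingers, on their centre line; the grasp point (between the pads) lies 19 mm behind it; z points along the fingers, y is the line along which they close (so a half turn about z gives the same grasp; the last joint's range is limited). The gripper opens to 85 mm and grips with 20 to 120 N. Pads are 22 mm wide; open, the fingers measure 114 mm over their backs; the gripper's body (76 mm by 85 mm) begins 54 mm behind the grasp point. The pads swing forward as they close: fully open they stand 13 mm farther back than shut.
Start: joints at [-78.919, 7.471, 85.268, -0, 87.261, -4.893], TCP at [165.141, -576.83, 200.192] pointing down, gripper open.
Joint ranges: [-169.43, 169.43], [-51.17, 129.36], [1.28, 143.12], [-76.62, 256.62], [0, 156.53], [-152.29, 152.29]. Speed limits (degrees/s): [136.94, 136.94, 159.86, 180, 180, 180].

INTERFACE

Orientations are given as [roll, pitch, yaw] about the fixed x, y, z axes, in that order (R = Rz(yaw) Ry(pitch) Rx(roll)).
In Python, from bench import status, viewer, job gives the robot as it stands.
- The arm moves only by the tool arm_command, never from a script. Its argument "targets" is a list that holds one entry, the list of rows, each a list of 7 numbers: the shift along the world's x, y, z in m, then the turn, a rotation vector about the world's x, y, z in rad, then the opening, from -1 (shut) to 1 (fully open). In form: [[[dx, dy, dz, rx, ry, rz, gripper], ...]]. A call has 1 to 10 rows; each row shifts and turns the commanded pose from where the row before left it; what a row does not reach is not made up. A row lasts 1/8 s, in which the tool goes at most 62.5 mm and 10.7 degrees, less where a joint would pass 70% of its speed; a pose out of reach is approached as far as the arm can. A call with a gripper value outside its range is refused whole. The fingers move at their own pace and stop on an object; "force" is the grip in N (left out, the last holds). Time passes only in rows, so rows that do not move let the fingers close. It gives the time, the measured TCP pose, the force, the opening and the grip force at its end, in the units of the state.
- status.sense(): the state, without advancing time (a new reading comes with each control period).
- viewer.snapshot(name): name is "scene" or "top" or "wrist"; returns the picture (480x640x3 uint8, red, green, blue); there is no depth.
- viewer.camera_model(name): a dict with "vertical_fov" (degrees; the focal length in pixels is half the picture's height over the tangent of half this angle, whatever the lens; pixels are square), "cx", "cy" (the principal point, pixels), "xyz" and "attitude" of the camera in the world. Camera axes: x right, y down, z forward; pixel columns grow to the right and rows downward; lengths in mm; the calibration is good to about 2 mm. A picture is of the moment at which its call begins: read the wrist's pose just before it. camera_model takes no time and is no camera call; for the wrist camera it gives the pose at the moment of the call.
- job.hand_in(): hands the job in; it is judged then, once.
The state is a dict: "time": time; "joint_pos": joint angles; "qd": joint speeds; "joint_efforts": joint torques, N m; "tool_pos": TCP position; "tcp_rot": TCP orientation; "ft_force": force on the tool from outside, world axes, zero at the start; "wrist_torque": the same for the moment, N m; "finger_gap": finger opening in mm; "grip_force": force on a finger pad.
Only numpy, scipy, OpenCV 4.12 (cv2) and the standard library are available. Lean on these libraries where they do the work, as an engineer would, in place of code of your own. Each camera call takes 0.05 s, during which the arm holds its last target. There are 200 camera calls.

## Working session

There is one attempt and no reset: what is moved stays moved. The work goes in short steps, Python scripts to look and compute and a tool call to move; the robot and the scene stay as the last step left them, time stands still between calls to the robot, and variables do not carry over. Pictures are saved under pics/ and viewed, at most 10 in all, crops included, and the job is handed in when it is done.

Besides the shell and the picture viewer there is one more tool, called after ">>>" as name([rows], argument=value, ...), one row to a line, values as JSON. arm_command: Moves the arm, as the interface text tells. Its arguments: {"type":"object","properties":{"targets":{"type":"array"},"force":{"type":"number"}},"required":["targets"]}

```bash
mkdir -p pics; ls; cat > h.py <<'E'
import numpy as np, cv2
from bench import status, viewer, job
from scipy.spatial.transform import Rotation as R
def snap(n,f):
    m=viewer.camera_model(n); im=viewer.snapshot(n); cv2.imwrite('pics/'+f,cv2.cvtColor(im,cv2.COLOR_RGB2BGR)); return im,m
def ray(m,u,v):
    f=240/np.tan(np.radians(m['vertical_fov']/2))
    d=np.array([(u-m['cx'])/f,(v-m['cy'])/f,1]); return R.from_euler('xyz',m['attitude'],degrees=True).apply(d)
def at(m,u,v,z):
    d=ray(m,u,v);p=np.array(m['xyz']);return p+d*(z-p[2])/d[2]
def proj(m,p):
    f=240/np.tan(np.radians(m['vertical_fov']/2))
    c=R.from_euler('xyz',m['attitude'],degrees=True).inv().apply(np.array(p)-m['xyz']); return m['cx']+f*c[0]/c[2],m['cy']+f*c[1]/c[2]
E
python3 - <<'E'
from h import *
for n in('top','scene'):
    im,m=snap(n,n+'0.png');print(m)
print(status.sense())
E
```

```text
pics
{'vertical_fov': 48.73335727568827, 'cx': 324.76357743546055, 'cy': 241.31264290319888, 'xyz': array([  30.28483777,  250.79150753, 1400.96082163]), 'attitude': array([-154.49201013,    0.38992027, -107.79494487])}
{'vertical_fov': 47.56378372766395, 'cx': 330.2597410993327, 'cy': 243.23031000658227, 'xyz': array([-497.93524417, 1012.70617382, 1108.95341038]), 'attitude': array([-124.25776856,    1.18543906, -130.83037341])}
{'time': 0.1, 'joint_pos': array([-7.89189622e+01,  7.51041059e+00,  8.53251801e+01,  1.23230997e-03,
        8.72622557e+01, -4.89228397e+00]), 'qd': array([-0.0120358 , -0.1977231 , -0.1425231 , -0.19698899,  0.04854784,
       -0.00713261]), 'joint_efforts': array([ 1.79848324e-03, -5.70949817e+01, -5.01941550e+01, -9.90070703e-05,
        8.02490395e-03,  2.17615315e-05]), 'tool_pos': array([ 165.0421551 , -576.26573767,  199.23273343]), 'tcp_rot': array([-1.79902615e+02, -9.57092925e-03,  1.59732537e+01]), 'ft_force': array([-0.11913898, -0.27115637,  0.03419011]), 'wrist_torque': array([-0.00514347,  0.01221685,  0.01480307]), 'grip_force': 0.0, 'finger_gap': 85.74309406892527}
```

View pics/top0.png

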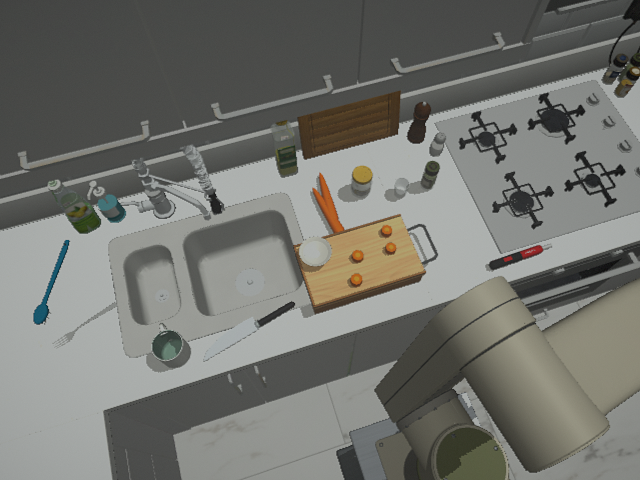

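View pics/scene0.png

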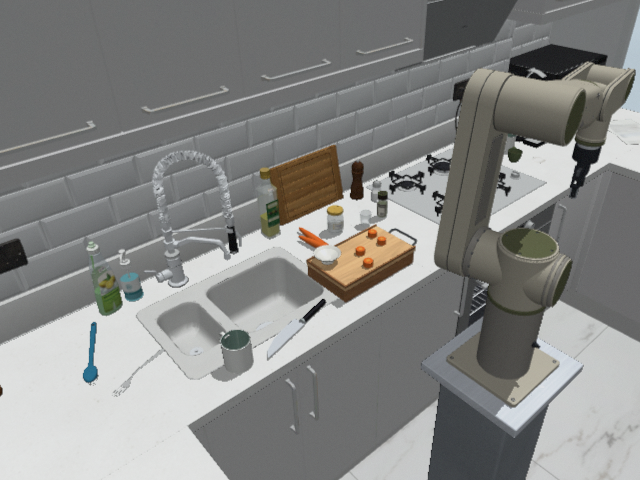

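The top view shows the board at about (296–425, 217–308) with the handle at (425, 243). The four pieces are at about (386,231), (391,248), (358,256) and (356,280), and the dish is at (314,252). I'll enlarge it to get the corners.

```bash
python3 - <<'E'
from h import *
m=viewer.camera_model('top')
im=cv2.imread('pics/top0.png')
c=im[200:320,285:445]; cv2.imwrite('pics/c0.png',cv2.resize(c,None,fx=5,fy=5,interpolation=cv2.INTER_CUBIC))
hsv=cv2.cvtColor(im,cv2.COLOR_BGR2HSV)
mask=cv2.inRange(hsv,(5,190,120),(14,255,255)); mask[:,:340]=0
n,l,s,ce=cv2.connectedComponentsWithStats(mask)
for i in range(1,n):
    if s[i,4]>20: print(s[i],ce[i],at(m,*ce[i],80).round(1))
for uv in [(402,217),(425,262),(311,306),(296,247)]: print(uv,at(m,*uv,66).round(1))
E
```

```text
[382 225  10   9  46] [386.30434783 229.41304348] [ 615.2 -107.8   80. ]
[386 243  10   9  48] [390.5625     247.04166667] [560.8 -99.8  80. ]
[353 250  10  10  53] [357.49056604 254.88679245] [566.6  -5.6  80. ]
[351 274  11  11  60] [356.11666667 278.85      ] [501.6  21.   80. ]
(402, 217) [ 644.7 -168.1   66. ]
(425, 262) [ 495.2 -177.    66. ]
(311, 306) [470.7 157.1  66. ]
(296, 247) [647.6 146.1  66. ]
```

View pics/c0.png

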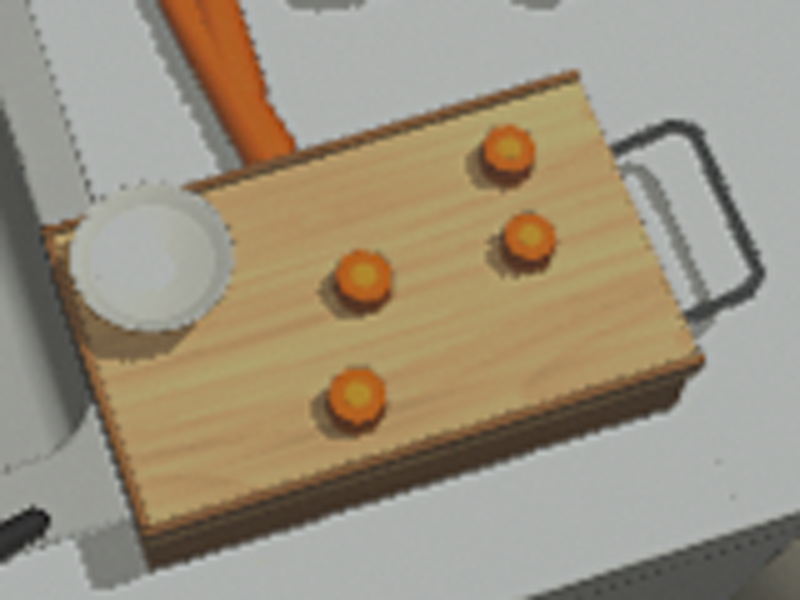

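```bash
cat >> h.py <<'E'
from scipy.optimize import least_squares
def topx(u,v): return 285+(u+.5)/5-.5, 200+(v+.5)/5-.5
def board():
    m=viewer.camera_model('top')
    obs=[topx(578,73),topx(702,358),topx(148,528),topx(46,230)]
    L=np.array([[95,-160],[-95,-160],[-95,160],[95,160]])
    def B(p,q,z):
        c,s=np.cos(p[2]),np.sin(p[2]); return [p[0]+c*q[0]-s*q[1],p[1]+s*q[0]+c*q[1],z]
    def res(p): return np.concatenate([np.array(proj(m,B(p,q,71.5)))-o for q,o in zip(L,obs)])
    r=least_squares(res,[560,0,0.0],x_scale=[100,100,.1]); return r,B,m
E
python3 - <<'E'
from h import *
r,B,m=board(); p=r.x; print(p,np.degrees(p[2]),r.fun.round(1))
c,s=np.cos(p[2]),np.sin(p[2])
inv=lambda w:np.round([c*(w[0]-p[0])+s*(w[1]-p[1]),-s*(w[0]-p[0])+c*(w[1]-p[1])],1)
for uv in [(509,148),(530,236),(364,275),(357,396)]:
    w=at(m,*topx(*uv),86);print('piece',w.round(1),inv(w))
w=at(m,*topx(150,252),98);print('dish',w.round(1),inv(w))
for uv in[(690,125),(757,272),(727,200)]:
    w=at(m,*topx(*uv),46);print('bar',w.round(1),inv(w))
print('exp handle',B(p,(0,-214),46), 'right end mid',B(p,(0,-160),66))
for n,uv in dict(spice=(429,183),glass=(401,193),lighter0=(490,266),lighter1=(551,246),jar=(361,188)).items():
    w=at(m,*uv,0); print(n,w.round(),inv(w))
E
```

```text
[ 5.60457439e+02 -7.63715272e+00  3.01930924e-03] 0.17299367650447106 [ 0.3 -1.3  1.4  0.4 -0.8  1.6 -0.9 -1.1]
piece [ 613.1 -106.7   86. ] [ 52.3 -99.2]
piece [559.1 -98.5  86. ] [ -1.7 -90.9]
piece [565.   -4.5  86. ] [4.6 3.1]
piece [499.7  22.3  86. ] [-60.7  30.1]
dish [608.7 103.3  98. ] [ 48.5 110.8]
bar [ 612.6 -221.6   46. ] [  51.5 -214.1]
bar [ 515.2 -221.9   46. ] [ -45.9 -214.2]
bar [ 561.8 -223.3   46. ] [   0.7 -215.6]
exp handle [np.float64(561.1035702483521), np.float64(-221.6361772817652), 46] right end mid [np.float64(560.9405277971073), np.float64(-167.636423419742), 66]
spice [ 760. -311.    0.] [ 198.9 -304.4]
glass [ 754. -216.    0.] [ 192.5 -209.3]
lighter0 [ 449. -370.    0.] [-112.2 -361.9]
lighter1 [ 452. -566.    0.] [-109.9 -557.6]
jar [ 808. -106.    0.] [247.5 -99.1]
```

Board pose is (560.5, −7.6), yaw about 0.2°. The handle seen at y ≈ −222 matches the expected −221.6. Next I move the shut fingertip to above the pull gap at (561, −195).

>>> arm_command([
  [[0.0396, 0.0382, 0, 0, 0, 0.1295, -1], [0.0396, 0.0382, 0, 0, 0, 0.1295, -1], [0.0396, 0.0382, 0, 0, 0, 0.1295, -1], [0.0396, 0.0382, 0, 0, 0, 0.1295, -1], [0.0396, 0.0382, 0, 0, 0, 0.1295, -1], [0.0396, 0.0382, 0, 0, 0, 0.1295, -1], [0.0396, 0.0382, 0, 0, 0, 0.1295, -1], [0.0396, 0.0382, 0, 0, 0, 0.1295, -1], [0.0396, 0.0382, 0, 0, 0, 0.1295, -1], [0.0396, 0.0382, 0, 0, 0, 0.1295, -1]],
])

```text
time: 1.35
tool_pos: [562.0, -193.3, 199.8]
tcp_rot: [-180.0, -0.0, 90.4]
ft_force: [0.2, -0.3, 0.1]
finger_gap: -0.3
grip_force: 0.0
```

>>> arm_command([
  [[0, 0, -0.04, 0, 0, 0, -1], [0, 0, -0.04, 0, 0, 0, -1], [0, 0, 0, 0, 0, 0, -1], [0, 0, 0, 0, 0, 0, -1]],
])

```text
time: 1.85
tool_pos: [561.6, -195.2, 121.6]
tcp_rot: [179.9, 0.0, 90.2]
ft_force: [-0.5, 0.5, 0.6]
finger_gap: 0.1
grip_force: 0.0
```

>>> arm_command([
  [[0, 0, -0.02, 0, 0, 0, -1], [0, 0, -0.02, 0, 0, 0, -1], [0, 0, -0.015, 0, 0, 0, -1], [0, 0, -0.015, 0, 0, 0, -1], [0, 0, -0.012, 0, 0, 0, -1], [0, 0, -0.012, 0, 0, 0, -1], [0, 0, 0, 0, 0, 0, -1]],
])

```text
time: 2.72
tool_pos: [560.3, -194.4, 24.8]
tcp_rot: [-179.9, -0.1, 90.2]
ft_force: [-1.4, 0.2, 0.5]
finger_gap: -0.0
grip_force: 0.0
```

No contact on the way down, so the tip is in the gap. Drawing the tray out.

>>> arm_command([
  [[0, -0.008, 0, 0, 0, 0, -1], [0, -0.014, 0, 0, 0, 0, -1], [0, -0.015, 0, 0, 0, 0, -1], [0, -0.015, 0, 0, 0, 0, -1], [0, -0.015, 0, 0, 0, 0, -1], [0, -0.015, 0, 0, 0, 0, -1], [0, -0.015, 0, 0, 0, 0, -1], [0, -0.015, 0, 0, 0, 0, -1], [0, -0.014, 0, 0, 0, 0, -1], [0, -0.012, 0, 0, 0, 0, -1]],
])

```text
time: 3.98
tool_pos: [561.1, -333.8, 26.2]
tcp_rot: [-180.0, 0.0, 90.2]
ft_force: [0.4, 0.2, -0.6]
finger_gap: 0.1
grip_force: 0.0
```

>>> arm_command([
  [[0, -0.005, 0, 0, 0, 0, -1], [0, 0, 0, 0, 0, 0, -1]],
])

```text
time: 4.22
tool_pos: [561.1, -338.0, 26.1]
tcp_rot: [-180.0, -0.0, 90.2]
ft_force: [-0.7, 0.3, 0.0]
finger_gap: -0.0
grip_force: 0.0
```

>>> arm_command([
  [[0, 0.008, 0, 0, 0, 0, -1], [0, 0, 0.06, 0, 0, 0, -1], [0, 0, 0.06, 0, 0, 0, -0.53], [0, 0, 0.0, 0, 0, 0, -0.53]],
])

```text
time: 4.72
tool_pos: [565.0, -331.2, 154.2]
tcp_rot: [179.4, 0.4, 90.2]
ft_force: [0.5, -0.0, -0.3]
finger_gap: 20.0
grip_force: 0.0
```

```bash
python3 - <<'E'
from h import *
im,m=snap('top','top1.png'); c=cv2.imread('pics/top1.png')[200:320,285:445]; cv2.imwrite('pics/c1.png',cv2.resize(c,None,fx=5,fy=5,interpolation=cv2.INTER_CUBIC))
print(status.sense()['tool_pos'],status.sense()['finger_gap'])
E
```

```text
[ 563.39649514 -330.17863194  150.35450226] 19.96134084954009
```

View pics/c1.png

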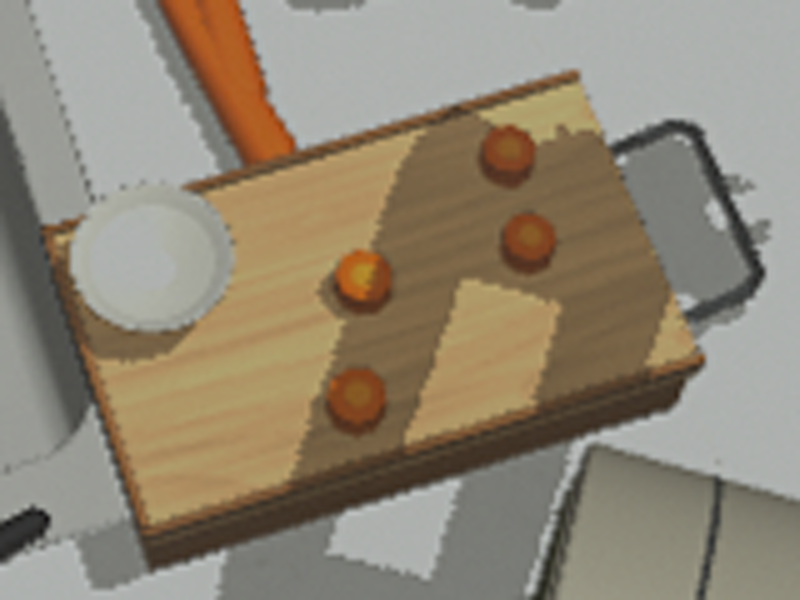

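The tray has not moved: the bar is still at crop (727,200), so the fingertip missed the pull. I'll check the tool and camera frames against each other.

```bash
python3 - <<'E'
from h import *
im,m=snap('scene','s1.png'); t=status.sense()['tool_pos']; print(t,proj(m,t))
r,B,mt=board();print(proj(mt,t))
bgr=cv2.imread('pics/s1.png')
P=[t,B(r.x,(0,-214),46),B(r.x,(95,-160),71.5),B(r.x,(-95,-160),71.5),B(r.x,(-95,160),71.5),B(r.x,(95,160),71.5),[564,-330,25]]
for p in P:
    u,v=proj(m,p); cv2.drawMarker(bgr,(int(round(u)),int(round(v))),(255,0,255),cv2.MARKER_CROSS,5,1)
x,y=300,150; cv2.imwrite('pics/s1c.png',cv2.resize(bgr[y:y+150,x:x+200],None,fx=4,fy=4,interpolation=cv2.INTER_CUBIC))
im,m=snap('wrist','w1.png');print(m)
E
```

```text
[ 561.91688073 -329.30893649  147.38151218] (np.float64(427.0818414742125), np.float64(199.0256834686781))
(np.float64(473.08676701955187), np.float64(212.20712280752423))
{'vertical_fov': 68.00617009121996, 'cx': 309.7832287679717, 'cy': 231.74729442013822, 'xyz': array([ 561.03243708, -258.1401338 ,  321.03835666]), 'attitude': array([ 1.63731809e+02, -6.33199547e-02,  2.33874313e-01])}
```

View pics/s1c.png

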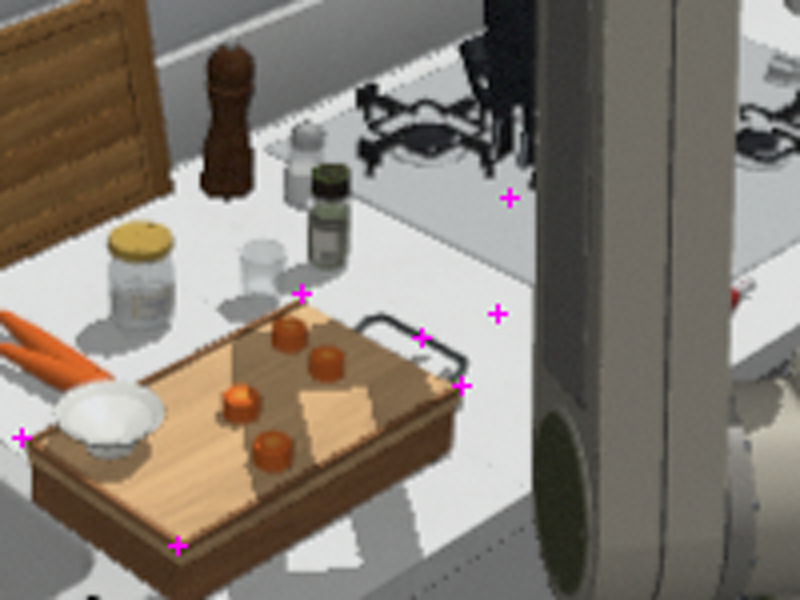

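```bash
python3 - <<'E'
from h import *
m=viewer.camera_model('wrist'); bgr=cv2.imread('pics/w1.png'); r,B,mt=board()
t=status.sense()['tool_pos']
for q,z in [((0,-214),46),((-50,-214),46),((50,-214),46),((95,-160),71.5),((-95,-160),71.5)]:
    u,v=proj(m,B(r.x,q,z)); print(q,round(u),round(v)); cv2.drawMarker(bgr,(int(round(u)),int(round(v))),(255,0,255),cv2.MARKER_CROSS,9,1)
u,v=proj(m,t);print(u,v); cv2.drawMarker(bgr,(int(u),int(v)),(0,255,0),cv2.MARKER_CROSS,9,1)
cv2.imwrite('pics/w1m.png',bgr)
E
```

```text
(0, -214) 311 75
(-50, -214) 241 75
(50, -214) 382 75
(95, -160) 471 -28
(-95, -160) 153 -29
310.47563548266794 269.20257946536714
```

View pics/w1m.png

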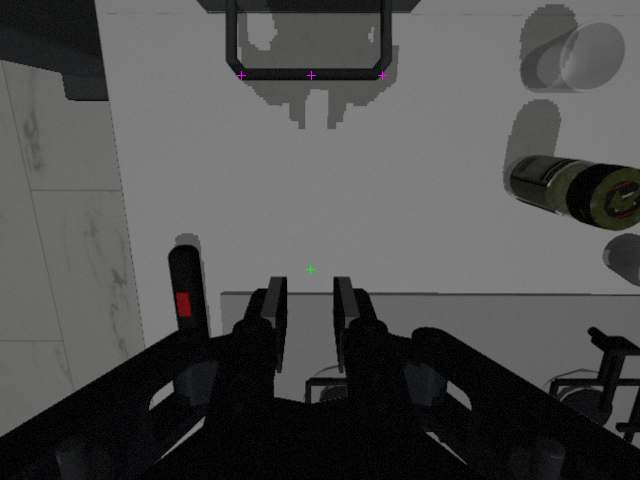

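The wrist view matches the handle prediction exactly, but the fingertips end about 30 mm above the reported TCP: a 20 mm gap spans 46 px, which puts them at about 155 mm depth. The scene view agrees. So the real tip passed over the bar at z ≈ 53. I'll go in again, deeper and guarded.

>>> arm_command([
  [[0, 0.043, 0, 0, 0, 0, -1], [0, 0.043, 0, 0, 0, 0, -1], [0, 0.043, -0.02, 0, 0, 0, -1], [0, 0, -0.05, 0, 0, 0, -1], [0, 0, -0.03, 0, 0, 0, -1], [0, 0, -0.015, 0, 0, 0, -1], [0, 0, 0, 0, 0, 0, -1], [0, 0, 0, 0, 0, 0, -1]],
])

```text
time: 5.88
tool_pos: [562.0, -201.3, 32.4]
tcp_rot: [179.9, 0.0, 90.2]
ft_force: [-0.2, -1.1, 0.6]
finger_gap: -0.0
grip_force: 0.0
```

>>> arm_command([
  [[0, 0, -0.008, 0, 0, 0, -1], [0, 0, -0.006, 0, 0, 0, -1], [0, 0, -0.006, 0, 0, 0, -1], [0, 0, 0, 0, 0, 0, -1]],
])

```text
time: 6.38
tool_pos: [560.5, -200.6, 10.3]
tcp_rot: [-179.9, -0.0, 90.2]
ft_force: [-0.4, -0.0, -0.5]
finger_gap: 0.0
grip_force: 0.0
```

>>> arm_command([
  [[0, 0, -0.006, 0, 0, 0, -1], [0, 0, 0, 0, 0, 0, -1], [0, -0.01, 0, 0, 0, 0, -1], [0, -0.01, 0, 0, 0, 0, -1], [0, -0.01, 0, 0, 0, 0, -1]],
])

```text
time: 7.0
tool_pos: [561.1, -231.6, 5.2]
tcp_rot: [180.0, -0.0, 90.2]
ft_force: [0.0, 1.4, -1.0]
finger_gap: -0.1
grip_force: 0.9
```

A steady 1.4 N along +y means the pull is engaged.

>>> arm_command([
  [[0, -0.013, 0, 0, 0, 0, -1], [0, -0.013, 0, 0, 0, 0, -1], [0, -0.013, 0, 0, 0, 0, -1], [0, -0.013, 0, 0, 0, 0, -1], [0, -0.013, 0, 0, 0, 0, -1], [0, -0.013, 0, 0, 0, 0, -1], [0, -0.013, 0, 0, 0, 0, -1], [0, -0.013, 0, 0, 0, 0, -1]],
])

```text
time: 8.0
tool_pos: [561.2, -335.7, 5.3]
tcp_rot: [180.0, 0.0, 90.2]
ft_force: [1.0, 1.1, -0.0]
finger_gap: -0.0
grip_force: 1.0
```

>>> arm_command([
  [[0, 0, 0, 0, 0, 0, -1], [0, 0.008, 0, 0, 0, 0, -1], [0, 0, 0.06, 0, 0, 0, -1], [0, 0, 0.06, 0, 0, 0, -0.53], [0, 0, 0.0, 0, 0, 0, -0.53]],
])

```text
time: 8.62
tool_pos: [565.1, -328.4, 133.1]
tcp_rot: [179.4, 0.4, 90.2]
ft_force: [1.1, -0.3, 0.0]
finger_gap: 20.3
grip_force: 0.0
```

```bash
python3 - <<'E'
from h import *
s=status.sense();print(s['tool_pos'])
im,m=snap('wrist','w2.png'); im,m=snap('top','top2.png')
a=cv2.imread('pics/top2.png')[200:320,285:445]; b=cv2.imread('pics/w2.png')
cv2.imwrite('pics/v2.png',np.hstack([cv2.resize(a,(400,300),interpolation=cv2.INTER_CUBIC),cv2.resize(b,(400,300))]))
E
```

```text
[ 565.0507909  -328.43278991  133.06850491]
```

View pics/v2.png

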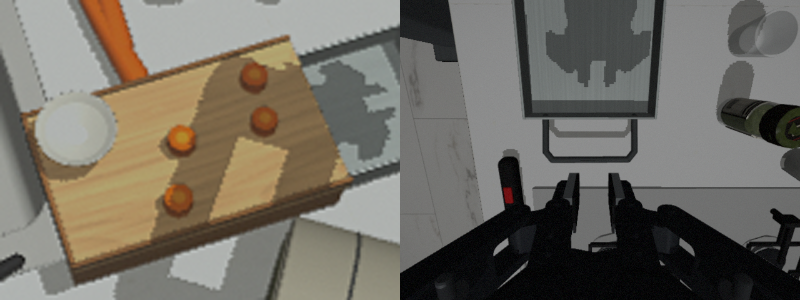

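The tray is out about 128 mm and the pieces are undisturbed: the bar is at wrist (304,253), which gives y ≈ −350. Sweeps come next, with the fingers 20 mm apart as a cradle. First is piece A at (613, −107).

>>> arm_command([
  [[0.01, 0.051, 0, 0, 0, 0, -0.53], [0.01, 0.051, 0, 0, 0, 0, -0.53], [0.01, 0.051, 0, 0, 0, 0, -0.53], [0.01, 0.051, 0, 0, 0, 0, -0.53], [0.01, 0.051, 0, 0, 0, 0, -0.53], [0, 0.002, -0.02, 0, 0, 0, -0.53], [0, 0, -0.02, 0, 0, 0, -0.53], [0, 0, 0, 0, 0, 0, -0.53], [0, 0, 0, 0, 0, 0, -0.53]],
])

```text
time: 9.85
tool_pos: [610.7, -71.0, 84.7]
tcp_rot: [-179.9, -0.0, 90.1]
ft_force: [0.1, 0.9, 0.0]
finger_gap: 20.4
grip_force: 0.0
```

```bash
python3 - <<'E'
from h import *
print(status.sense()['tool_pos'])
im,m=snap('wrist','w3.png'); print(m['xyz'])
for n,p in dict(A=[613,-107,86],B=[559,-98.5,86]).items(): print(n,proj(m,p))
E
```

```text
[610.6743914  -71.03995373  84.74782461]
[ 6.10496104e+02 -8.65312839e-02  2.58503148e+02]
A (np.float64(314.59956188542213), np.float64(331.01082820242357))
B (np.float64(215.2291959544258), np.float64(316.96881572193223))
```

View pics/w3.png

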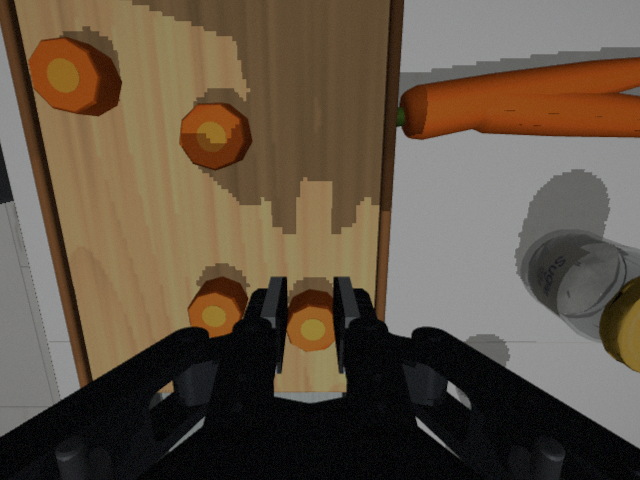

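Pieces A (315,331) and B (215,317) show where predicted. Now lower with guard.

>>> arm_command([
  [[0, 0, -0.015, 0, 0, 0, -0.53], [0, 0, -0.015, 0, 0, 0, -0.53], [0, 0, -0.007, 0, 0, 0, -0.53], [0, 0, 0, 0, 0, 0, -0.53]],
])

```text
time: 10.4
tool_pos: [610.2, -69.6, 46.8]
tcp_rot: [-179.9, -0.0, 90.2]
ft_force: [0.3, 0.1, 0.5]
finger_gap: 20.5
grip_force: 0.0
```

>>> arm_command([
  [[0, -0.008, 0, 0, 0, 0, -0.53], [0, -0.01, 0, 0, 0, 0, -0.53], [-0.001, -0.01, 0, 0, 0, 0, -0.53], [-0.001, -0.01, 0, 0, 0, 0, -0.53], [0, 0, 0, 0, 0, 0, -0.53]],
])

```text
time: 11.02
tool_pos: [609.1, -108.9, 48.3]
tcp_rot: [180.0, 0.0, 90.1]
ft_force: [1.2, 0.0, 0.1]
finger_gap: 20.2
grip_force: 0.0
```

```bash
cat >> h.py <<'E'
def pieces(tag,cam='top',z=76):
    im,m=snap(cam,tag+'.png'); b=cv2.imread('pics/'+tag+'.png'); h=cv2.cvtColor(b,cv2.COLOR_BGR2HSV)
    k=cv2.inRange(h,(3,150,50),(17,255,255))
    if cam=='top': k[:,:340]=0; k[:220]=0
    n,l,s,ce=cv2.connectedComponentsWithStats(k)
    for i in range(1,n):
        if s[i,4]>15: print(s[i],at(m,*ce[i],z).round(0))
E
python3 - <<'E'
from h import *
pieces('p4');pieces('w4','wrist'); s=status.sense(); print(s['tool_pos'],s['ft_force'])
E
```

```text
[340 224   4   8  21] [661.  10.  76.]
[386 243   9  11  77] [560. -98.  76.]
[352 250  11  13 110] [566.  -5.  76.]
[351 274  11  13 119] [501.  21.  76.]
[  0   0  48  10 292] [506.   6.  76.]
[ 136    0  102   84 6604] [563.  -5.  76.]
[  394     0   246   337 16090] [684. -11.  76.]
[ 154  232   81   77 3948] [558. -97.  76.]
[   0  239   40  152 1323] [ 474. -124.   76.]
[ 282  301   57   79 2901] [ 609. -132.   76.]
[ 609.06885725 -107.96653426   48.15167967] [-0.12858015 -0.20263987  0.38869846]
```

A moved to y ≈ −132 in the cradle, as predicted. I continue over the edge.

>>> arm_command([
  [[-0.001, -0.01, 0, 0, 0, 0, -0.53], [-0.001, -0.01, 0, 0, 0, 0, -0.53], [0, -0.01, 0, 0, 0, 0, -0.53], [0, -0.01, 0, 0, 0, 0, -0.53], [0, -0.008, 0, 0, 0, 0, -0.53], [0, -0.006, 0, 0, 0, 0, -0.53], [0, 0, 0, 0, 0, 0, -0.53]],
])

```text
time: 12.0
tool_pos: [607.1, -162.3, 48.2]
tcp_rot: [-180.0, 0.0, 90.1]
ft_force: [0.2, -0.3, 0.2]
finger_gap: 20.1
grip_force: 0.0
```

>>> arm_command([
  [[0, 0, 0.03, 0, 0, 0, -0.53], [0, 0.02, 0.03, 0, 0, 0, -0.53], [-0.023, 0.04, 0, 0, 0, 0, -0.53], [-0.023, 0.04, 0, 0, 0, 0, -0.53], [0, 0, -0.03, 0, 0, 0, -0.53], [0, 0, 0, 0, 0, 0, -0.53]],
])

```text
time: 12.75
tool_pos: [558.9, -60.6, 76.0]
tcp_rot: [-179.7, -0.1, 90.2]
ft_force: [-0.6, -0.8, -0.1]
finger_gap: 20.0
grip_force: 0.0
```

```bash
python3 - <<'E'
from h import *
pieces('p5');pieces('w5','wrist',17); s=status.sense(); print(s['tool_pos'],s['ft_force'])
E
```

```text
[340 224   4   8  22] [660.  10.  76.]
[352 250  11  13 108] [566.  -5.  76.]
[350 274  12  13 102] [501.  22.  76.]
[  98    0   59  347 2899] [440. -13.  17.]
[  464     0   176   347 11064] [713.   8.  17.]
[ 137   57   85   79 4140] [479.  28.  17.]
[ 285  124   69   69 3596] [565.  -8.  17.]
[ 284  297   51   64 2168] [ 559. -133.   17.]
[156 388   9  15  78] [ 441. -194.   17.]
[456 389   9  15  77] [ 679. -193.   17.]
[561.13729794 -61.85488827  78.51067105] [ 0.14659194 -0.87001214  1.27545414]
```

>>> arm_command([
  [[0, 0, -0.015, 0, 0, 0, -0.53], [0, 0, -0.015, 0, 0, 0, -0.53], [0, 0, 0, 0, 0, 0, -0.53], [0, -0.01, 0, 0, 0, 0, -0.53], [0, -0.01, 0, 0, 0, 0, -0.53], [0.002, -0.01, 0, 0, 0, 0, -0.53], [0.002, -0.01, 0, 0, 0, 0, -0.53], [0.002, -0.01, 0, 0, 0, 0, -0.53], [0.002, -0.01, 0, 0, 0, 0, -0.53], [0.002, -0.01, 0, 0, 0, 0, -0.53]],
])

```text
time: 14.1
tool_pos: [571.3, -132.5, 48.2]
tcp_rot: [-180.0, -0.0, 90.2]
ft_force: [-0.3, 0.6, -0.5]
finger_gap: 20.0
grip_force: 0.2
```

>>> arm_command([
  [[0.001, -0.01, 0, 0, 0, 0, -0.53], [0, -0.01, 0, 0, 0, 0, -0.53], [0, -0.01, 0, 0, 0, 0, -0.53], [0, 0, 0, 0, 0, 0, -0.53], [0, 0, 0.03, 0, 0, 0, -0.53], [0, 0.03, 0.03, 0, 0, 0, -0.53], [0, 0.055, 0, 0, 0, 0, -0.53], [-0.004, 0.055, 0, 0, 0, 0, -0.53], [-0.003, 0.05, 0, 0, 0, 0, -0.53], [0, 0, 0, 0, 0, 0, -0.53]],
])

```text
time: 15.35
tool_pos: [564.6, 31.9, 108.2]
tcp_rot: [-180.0, -0.1, 90.4]
ft_force: [-0.2, -0.8, -0.1]
finger_gap: 20.4
grip_force: 0.0
```

```bash
python3 - <<'E'
from h import *
pieces('p6');pieces('w6','wrist',76); s=status.sense(); print(s['tool_pos'],s['ft_force'])
E
```

```text
[425 237   3   8  16] [ 551. -202.   76.]
[350 277  12  10  63] [495.  24.  76.]
[ 123   26  238  312 4055] [498. 112.  76.]
[427  26  41  11 278] [637. 150.  76.]
[466  26  12  39 283] [648. 144.  76.]
[  435   177   205   152 10243] [706.  34.  76.]
[ 174  230   61   60 2261] [500.  23.  76.]
[ 287  271   46   58 1808] [565.  -3.  76.]
[170 382   4  11  30] [469. -71.  76.]
[423 425   7  10  30] [ 649. -107.   76.]
[177 438   6   7  21] [ 471. -118.   76.]
[565.08733534  28.64816995 108.25897663] [ 0.3085774  -0.30215296 -0.55138163]
```

>>> arm_command([
  [[0, 0, -0.03, 0, 0, 0, -0.53], [0, 0, -0.022, 0, 0, 0, -0.53], [0, 0, -0.008, 0, 0, 0, -0.53], [0, 0, 0, 0, 0, 0, -0.53], [0, -0.01, 0, 0, 0, 0, -0.53], [0, -0.012, 0, 0, 0, 0, -0.53], [-0.002, -0.012, 0, 0, 0, 0, -0.53], [-0.002, -0.012, 0, 0, 0, 0, -0.53], [-0.002, -0.012, 0, 0, 0, 0, -0.53], [-0.002, -0.012, 0, 0, 0, 0, -0.53]],
])

```text
time: 16.7
tool_pos: [556.9, -42.7, 48.2]
tcp_rot: [-180.0, 0.0, 90.2]
ft_force: [0.6, 0.1, 1.2]
finger_gap: 20.3
grip_force: 0.2
```

>>> arm_command([
  [[-0.002, -0.012, 0, 0, 0, 0, -0.53], [-0.002, -0.012, 0, 0, 0, 0, -0.53], [-0.002, -0.012, 0, 0, 0, 0, -0.53], [-0.002, -0.012, 0, 0, 0, 0, -0.53], [-0.002, -0.012, 0, 0, 0, 0, -0.53], [-0.002, -0.012, 0, 0, 0, 0, -0.53], [-0.002, -0.012, 0, 0, 0, 0, -0.53], [-0.002, -0.012, 0, 0, 0, 0, -0.53], [0, 0, 0, 0, 0, 0, -0.53]],
])

```text
time: 17.82
tool_pos: [541.0, -138.8, 48.2]
tcp_rot: [-180.0, 0.0, 90.1]
ft_force: [-0.3, -0.2, 0.5]
finger_gap: 19.7
grip_force: 0.0
```

```bash
python3 - <<'E'
from h import *
pieces('w7','wrist',76); s=status.sense(); print(s['tool_pos'],s['ft_force'])
E
```

```text
[ 108    0   59  339 3519] [471. -81.  76.]
[ 534    0   81  338 3681] [647. -80.  76.]
[ 282  299   56   80 2931] [ 541. -162.   76.]
[393 331  19   7  68] [ 584. -159.   76.]
[ 541.06309421 -138.22820911   48.16216177] [-0.36993189  0.07049168  0.39954399]
```

>>> arm_command([
  [[0, -0.008, 0, 0, 0, 0, -0.53], [0, -0.008, 0, 0, 0, 0, -0.53], [0, -0.008, 0, 0, 0, 0, -0.53], [0, 0, 0, 0, 0, 0, -0.53], [0, 0, 0.03, 0, 0, 0, -0.53], [0, 0.02, 0.03, 0, 0, 0, -0.53], [-0.01, 0.05, 0, 0, 0, 0, -0.53], [-0.01, 0.05, 0, 0, 0, 0, -0.53], [-0.01, 0.05, 0, 0, 0, 0, -0.53], [-0.01, 0.05, 0, 0, 0, 0, -0.53]],
])

```text
time: 19.12
tool_pos: [500.6, 59.8, 108.3]
tcp_rot: [180.0, -0.0, 90.2]
ft_force: [1.2, 0.0, -0.0]
finger_gap: 20.2
grip_force: 0.0
```

>>> arm_command([
  [[0, 0.001, 0, 0, 0, 0, -0.53], [0, 0, 0, 0, 0, 0, -0.53]],
])

```text
time: 19.38
tool_pos: [501.3, 59.1, 108.3]
tcp_rot: [180.0, 0.0, 90.2]
ft_force: [-0.7, -0.6, 0.1]
finger_gap: 19.8
grip_force: 0.0
```

```bash
python3 - <<'E'
from h import *
pieces('p8');pieces('w8','wrist',76); s=status.sense(); print(s['tool_pos'],s['ft_force'])
E
```

```text
[414 226  18  31 200] [ 552. -192.   76.]
[ 244   84  341  206 4014] [531. 133.  76.]
[ 520  247  120  132 5041] [674.  37.  76.]
[ 287  273   46   59 1864] [501.  24.  76.]
[501.41516768  58.19826045 108.2364999 ] [ 0.89470443 -0.73125459  0.41275091]
```

>>> arm_command([
  [[0, 0, -0.03, 0, 0, 0, -0.53], [0, 0, -0.022, 0, 0, 0, -0.53], [0, 0, -0.008, 0, 0, 0, -0.53], [0, 0, 0, 0, 0, 0, -0.53], [0, -0.01, 0, 0, 0, 0, -0.53], [0.001, -0.012, 0, 0, 0, 0, -0.53], [0.001, -0.012, 0, 0, 0, 0, -0.53], [0.001, -0.012, 0, 0, 0, 0, -0.53], [0.001, -0.012, 0, 0, 0, 0, -0.53], [0.001, -0.012, 0, 0, 0, 0, -0.53]],
])

```text
time: 20.72
tool_pos: [506.2, -11.7, 48.2]
tcp_rot: [-180.0, -0.0, 90.2]
ft_force: [0.2, -0.0, 0.5]
finger_gap: 20.1
grip_force: 0.1
```

>>> arm_command([
  [[0.001, -0.012, 0, 0, 0, 0, -0.53], [0.001, -0.012, 0, 0, 0, 0, -0.53], [0.001, -0.012, 0, 0, 0, 0, -0.53], [0, -0.012, 0, 0, 0, 0, -0.53], [0, -0.012, 0, 0, 0, 0, -0.53], [0, -0.012, 0, 0, 0, 0, -0.53], [0, -0.012, 0, 0, 0, 0, -0.53], [0, -0.012, 0, 0, 0, 0, -0.53], [0, -0.012, 0, 0, 0, 0, -0.53], [0, 0, 0, 0, 0, 0, -0.53]],
])

```text
time: 21.98
tool_pos: [509.2, -119.8, 48.2]
tcp_rot: [180.0, 0.0, 90.1]
ft_force: [0.0, 0.0, 0.3]
finger_gap: 19.9
grip_force: 0.0
```

```bash
python3 - <<'E'
from h import *
pieces('w9','wrist',76); s=status.sense(); print(s['tool_pos'],s['ft_force'])
E
```

```text
[ 194    0   38  336 3283] [469. -62.  76.]
[ 591  177   49  194 1689] [ 646. -115.   76.]
[ 282  301   65   96 3234] [ 510. -146.   76.]
[446 381  25  24 174] [ 582. -175.   76.]
[ 509.10133542 -119.18297368   48.15177142] [-0.22261828 -0.29444888 -0.00183328]
```

>>> arm_command([
  [[0, -0.012, 0, 0, 0, 0, -0.53], [0, -0.012, 0, 0, 0, 0, -0.53], [0, -0.01, 0, 0, 0, 0, -0.53], [0, -0.008, 0, 0, 0, 0, -0.53], [0, 0, 0, 0, 0, 0, -0.53], [0, 0, 0.04, 0, 0, 0, -1], [0.013, -0.055, 0.02, 0, 0, 0, -1], [0.013, -0.055, 0, 0, 0, 0, -1], [0.013, -0.055, 0, 0, 0, 0, -1], [0.013, -0.055, 0, 0, 0, 0, -1]],
])

```text
time: 23.28
tool_pos: [561.6, -382.2, 108.2]
tcp_rot: [180.0, -0.0, 90.2]
ft_force: [1.6, -0.0, 0.6]
finger_gap: -0.0
grip_force: 0.0
```

>>> arm_command([
  [[0, 0, 0, 0, 0, 0, -1], [0, 0, 0, 0, 0, 0, -1]],
])

```text
time: 23.52
tool_pos: [560.9, -380.3, 107.5]
tcp_rot: [-180.0, -0.1, 90.1]
ft_force: [0.5, -0.4, 0.0]
finger_gap: 0.1
grip_force: 0.0
```

```bash
python3 - <<'E'
from h import *
s=status.sense();print(s['tool_pos'])
im,m=snap('wrist','w10.png'); print(m); im,m=snap('top','top10.png')
a=cv2.imread('pics/top10.png')[200:320,310:470]; b=cv2.imread('pics/w10.png')
cv2.imwrite('pics/v10.png',np.hstack([cv2.resize(a,(400,300),interpolation=cv2.INTER_CUBIC),cv2.resize(b,(400,300))]))
E
```

```text
[ 560.89953218 -380.28520424  107.49559303]
{'vertical_fov': 68.00617009121996, 'cx': 309.7832287679717, 'cy': 231.74729442013822, 'xyz': array([ 560.5961762 , -309.53337459,  281.33274552]), 'attitude': array([1.63865534e+02, 9.06310946e-02, 1.64860801e-01])}
```

View pics/v10.png

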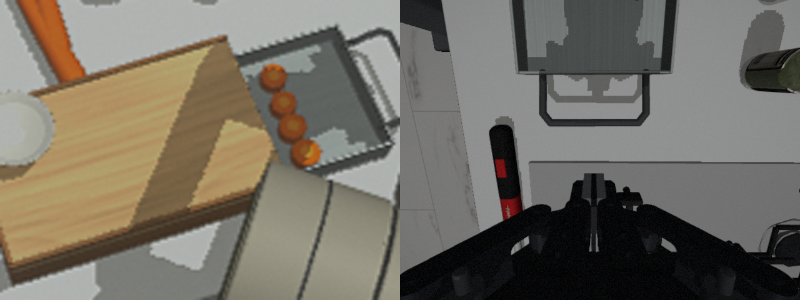

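All four pieces lie flat in a row in the tray and the dish is unmoved. The bar is at wrist (305,195), so y ≈ −352. The shut tip goes down outside the bar to push the tray home.

>>> arm_command([
  [[0, 0, -0.04, 0, 0, 0, -1], [0, 0, -0.04, 0, 0, 0, -1], [0, 0, -0.015, 0, 0, 0, -1], [0, 0, -0.007, 0, 0, 0, -1], [0, 0, 0, 0, 0, 0, -1]],
])

```text
time: 24.25
tool_pos: [561.9, -381.0, 7.4]
tcp_rot: [179.9, 0.1, 90.2]
ft_force: [-0.1, -0.2, 0.9]
finger_gap: 0.2
grip_force: 0.0
```

>>> arm_command([
  [[0, 0.006, 0, 0, 0, 0, -1], [0, 0.006, 0, 0, 0, 0, -1], [0, 0.008, 0, 0, 0, 0, -1], [0, 0.01, 0, 0, 0, 0, -1], [0, 0.01, 0, 0, 0, 0, -1], [0, 0.01, 0, 0, 0, 0, -1], [0, 0.01, 0, 0, 0, 0, -1], [0, 0.01, 0, 0, 0, 0, -1], [0, 0.01, 0, 0, 0, 0, -1], [0, 0.01, 0, 0, 0, 0, -1]],
])

```text
time: 25.5
tool_pos: [561.0, -290.1, 6.1]
tcp_rot: [-180.0, -0.0, 90.2]
ft_force: [-0.1, -1.4, 1.4]
finger_gap: 0.1
grip_force: 0.9
```

>>> arm_command([
  [[0, 0.01, 0, 0, 0, 0, -1], [0, 0.01, 0, 0, 0, 0, -1], [0, 0.008, 0, 0, 0, 0, -1], [0, 0.006, 0, 0, 0, 0, -1], [0, 0.006, 0, 0, 0, 0, -1], [0, 0.004, 0, 0, 0, 0, -1]],
])

```text
time: 26.25
tool_pos: [561.0, -246.4, 6.0]
tcp_rot: [-180.0, -0.0, 90.2]
ft_force: [-1.1, -2.4, -0.2]
finger_gap: -0.1
grip_force: 0.8
```

>>> arm_command([
  [[0, 0.003, 0, 0, 0, 0, -1], [0, 0.003, 0, 0, 0, 0, -1]],
])

```text
time: 26.5
tool_pos: [561.0, -240.7, 6.1]
tcp_rot: [-180.0, -0.0, 90.2]
ft_force: [-0.6, -2.1, 0.5]
finger_gap: -0.1
grip_force: 0.8
```

>>> arm_command([
  [[0, 0.002, 0, 0, 0, 0, -1], [0, 0.001, 0, 0, 0, 0, -1]],
])

```text
time: 26.75
tool_pos: [561.1, -237.7, 6.1]
tcp_rot: [-180.0, -0.0, 90.2]
ft_force: [-0.8, -0.9, -1.4]
finger_gap: 0.3
grip_force: 0.8
```

>>> arm_command([
  [[0, 0.0015, 0, 0, 0, 0, -1], [0, 0.0015, 0, 0, 0, 0, -1]],
])

```text
time: 27.0
tool_pos: [561.1, -234.9, 6.2]
tcp_rot: [-180.0, 0.0, 90.2]
ft_force: [-0.6, -5.5, -0.4]
finger_gap: 0.1
grip_force: 3.2
```

>>> arm_command([
  [[0, 0.001, 0, 0, 0, 0, -1], [0, 0.001, 0, 0, 0, 0, -1]],
])

```text
time: 27.25
tool_pos: [561.1, -234.8, 6.3]
tcp_rot: [180.0, 0.2, 90.2]
ft_force: [-0.2, -13.0, -3.9]
finger_gap: 0.1
grip_force: 6.2
```

The force climbs to 13 N and the tip no longer advances, so the tray is at its stop. I back off, lift and check.

>>> arm_command([
  [[0, -0.02, 0, 0, 0, 0, -1], [0, -0.03, 0, 0, 0, 0, -1], [0, -0.03, 0.02, 0, 0, 0, -1], [0, -0.03, 0.06, 0, 0, 0, -1], [0, 0, 0.06, 0, 0, 0, -1], [0, 0, 0, 0, 0, 0, -1], [0, 0, 0, 0, 0, 0, -1]],
])

```text
time: 28.12
tool_pos: [561.3, -341.2, 142.3]
tcp_rot: [180.0, 0.0, 90.2]
ft_force: [0.9, -0.3, 0.3]
finger_gap: -0.0
grip_force: 0.0
```

```bash
python3 - <<'E'
from h import *
print(status.sense()['tool_pos'])
im,m=snap('top','top11.png'); im,m=snap('wrist','w11.png')
a=cv2.imread('pics/top11.png')[200:320,285:445]; b=cv2.imread('pics/w11.png')
r,B,mt=board()
print('bar pred',proj(m,B(r.x,(0,-214),46)))
g=cv2.cvtColor(b,cv2.COLOR_BGR2GRAY); print(g[0:160:2,310])
cv2.imwrite('pics/v11.png',np.hstack([cv2.resize(a,(400,300),interpolation=cv2.INTER_CUBIC),cv2.resize(b,(400,300))]))
E
```

```text
[ 561.27186817 -341.23989747  142.27548049]
bar pred (np.float64(312.04597954719964), np.float64(56.02736868551645))
[ 83  80  85  87  80  80  82  84  84  81  83  83  84  86  84  84  86  86
  84  86  84  83  84  84  18  21  22  22  18   8  57  85  83  85  87  85
  88  83  85  81  87  86  85  86  83  86  84  86  87  87  84  86  83  86
  87  86  88  85  87  88  85  85  86  89  88  87 118 128 126 130 127 128
 129 125 127 130 128 128 129 127]
```

View pics/v11.png

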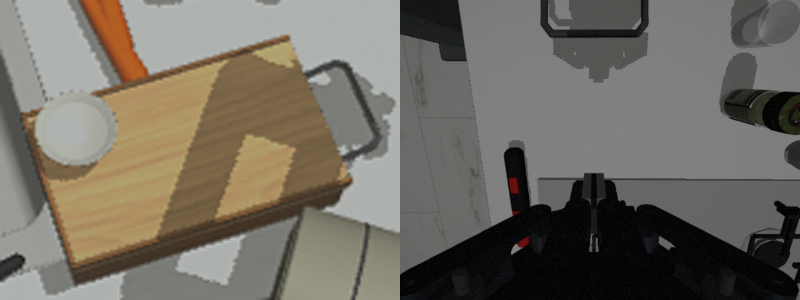

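The bar is within 3 px of its home position, the board is clear, the dish stands in place and the other things are undisturbed.

```bash
python3 -c "
from bench import job
print(job.hand_in())"
```

```text
the job is handed in; nothing more can be done
None
```

I handed the job in at about 28 s: all four carrot pieces were swept into the tray, the tray was pushed home to its stop, and the dish and other things looked undisturbed in the last pictures; no verdict came back.

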